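# Latch the work-holder onto the bench's ball stand

## Task

Mount the loose work-holder on the ball stand so that it can carry work: take it by its grip block, lower its socket gently over the ball until it is fully seated and its tail lies level in the stand's cradle, release it only once it rests there, and then press its latch lever all the way down and let go. The stand's pillar may be clamped at any height in its range, so feel for the ball and never force, drop or bang the holder on the stand. Leave everything else on the bench where it is.

Things in the scene. Friction and masses are not known exactly. Their poses are not given: they have to be found in the camera images.
- holder: Loose aluminium work-holder, 0.55 to 0.75 kg with its latch lever. Origin: centre of its socket = centre of the ball when fully seated. z up; x to its front plate (80 mm wide, x 27 to 89 mm, with a terminal block to 37 mm above origin); tongue and lever lie towards -x. Starts upright on the bench on mouth and tail (origin 30 mm up), yaw within 0.4 rad of 0 (tongue towards the robot).
- grip (a point): Centre of the black grip block on top of the holder's cup: 40 mm along holder x, 28 mm along y, 40 mm high (26 to 66 mm above the holder's origin, straight over it). Take it from above by its y faces. The cup's top face under it is 57 mm across. The holder's centre of mass lies within 20 mm of this vertical.
- mouth (a point): Centre of the socket's mouth, 30 mm below the holder's origin. The cup is 12-sided, open below: flared mouth 56 mm wide inside narrowing over 9 mm to a bore 44 mm across flats, flat roof 50 mm above the mouth. About 66 mm across outside at the mouth, 57 mm higher up.
- tail (a point): Centre of the underside of the foot at the tongue's end, 122 mm behind (-x) and 30 mm below the holder's origin. Foot 24 mm along x, 30 mm wide. It rests on the cradle floor when the holder is seated.
- latch (a joint): Latch lever angle, rad: 0 raised (0.87 above level), 0.87 fully down along the tongue (hard stop). Starts 0 to 0.2. Hinge along holder y at x -34, z +10 mm from the holder's origin. Stiff (0.45 N m: some 5 to 9 N down on the pad), stays where left. Going down it swings a jaw under the ball; if the holder is not fully seated the jaw hits the ball and the lever stops early.
- latch_pad (a point): Centre of the upper face of the steel pad at the lever's end, 36 mm long, 26 mm wide, 82 mm from the hinge and 7 mm above the lever's centre line. Raised it is about 82 mm behind and 77 mm above the holder's origin, fully down 116 mm behind and 17 mm above it. Press it down from above.
- stand: Fixed ball stand. Origin at bench level exactly under the ball; z up; -x runs to the cradle; yaw within 0.4 rad of 0. Seated, the holder is level and its x axis lies along this x. Rigid: touch down at 15 mm/s or so, stop at a few newtons; over 25 N between holder (lever included) and stand is forcing it; letting it fall 3 mm or more onto the ball is dropping it.
- sleeve (a point): Top centre of the stand's fixed sleeve, 46 mm square, 46 mm high, on a foot plate bolted down, x -150 to 35 mm from the stand's origin, 70 mm wide. In it a pillar is clamped at an unmeasured height h, 0 to 32 mm (differs each time, firm), which carries beam, ball and cradle together.
- lowest_ball (a point): Where the ball's centre would be at h = 0: 98 mm above the bench. The true ball is h (0 to 32 mm) higher. Steel ball 40 mm across on a neck 18 mm across; beam top 38 mm below the ball's centre.
- lowest_cradle (a point): Where the centre of the cradle's floor would be at h = 0: 122 mm behind the ball, 68 mm above the bench; truly h higher, like the ball. 36 mm between two cheeks 10 mm high, one each side (y).
- contactor: Bystander: large black and grey contactor, 75 x 65 x 75 mm, loose, beyond the roll. Origin under its centre.
- relay: Bystander: small contactor 55 x 45 x 50 mm, loose. Origin under its centre.
- tape: Bystander: black roll 60 mm across, 18 mm high, loose, lying flat between holder and stand. Origin under its centre.
- terminals: Bystander: white terminal strip 70 x 22 x 16 mm, loose, nearer the robot between holder and stand. Origin under its centre.
- driver: Bystander: screwdriver 160 mm long, loose, to the left. Origin under its middle.
- wrench: Bystander: steel wrench 180 mm long, loose. Origin under its middle.
- screws: Bystander: clear jar 64 mm across, 70 mm high, loose, to the right. Origin under its centre.

How it is judged:
By the outcome, as a careful person would: the job done as asked, in the order asked, and still so for the second after the job is handed in, with the robot touching nothing.
It also fails if it takes over 64 s, if anything falls off the work surface, if the arm or the gripper's body presses on something with over 40 N, if the wrist force passes 120 N, or if a joint passes its speed limit or range.

## Robot

A 6-joint arm with a two-finger parallel gripper is mounted at the origin on the work surface. World frame = base frame: x ahead of the robot, y to its left, z up, the work surface at z = 0. Lengths are in m, angles in rad, forces in N, time in s.
With the tool pointing down it reaches from about 0.375 to 0.9 m from the base axis. Payload 3.1 kg.
Tool frame: the origin (TCP) lies at the very end of the fingers, on their centre line; the grasp point (between the pads) lies 19 mm behind it (manip.grasp_offset is the distance from the TCP to the grasp point, in m); x points along the fingers, z is the direction in which the jaws open and shut, and the axes are right-handed (so a half turn about x gives the same grasp; the last joint's range is limited). The gripper opens to 85 mm and grips with 20 to 120 N. Pads are 22 mm wide; open, the fingers measure 114 mm over their backs; the gripper's body (76 mm by 85 mm) begins 54 mm behind the grasp point. The pads swing forward as they close: fully open they stand 13 mm farther back than shut.
Start: joints at [-1.464, 0.527, 1.433, -0, 1.181, -0.178], TCP at [0.176, -0.6, 0.231] pointing down, gripper open.
Joint ranges: [-3.08, 3.08], [-0.75, 2.2], [0.22, 2.44], [-1.43, 4.57], [0, 2.65], [-2.85, 2.85]. Speed limits (rad/s): [2.79, 2.79, 3.14, 3.14, 3.14, 3.14].

## Interface

Orientations are given as a unit quaternion [x, y, z, w].
In Python, from station import manip gives the robot as it stands.
- The arm moves only by the tool send_rows, never from a script. Its argument "steps" is a list that holds one entry, the list of rows, each a list of 5 numbers: the closure, from 0 (fully open) to 1 (shut), then the shift along the world's x, y, z in m, then the turn about the world's z in rad. A call has 1 to 8 rows; each row is the pose to reach, as a shift and turn from the pose commanded when the call began; what a row does not reach only later rows make up. A row lasts 1/8 s, in which the tool goes at most 62.5 mm and 10.7 degrees, less where a joint would pass 70% of its speed; a pose out of reach is approached as far as the arm can. A call with a gripper value outside its range is refused whole. The fingers move at their own pace and stop on an object; "grip_force" is the grip in N (left out, the last holds). Time passes only in rows, so rows that repeat a pose let the fingers close. It gives the time, the measured TCP pose, the force and the opening at its end, in the units of the state.
- manip.sense(): the state, without advancing time (a new reading comes with each control period).
- manip.snapshot(name): name is "side" or "top" or "wrist"; returns the picture (384x512x3 uint8, red, green, blue); there is no depth.
- manip.camera_params(name): a dict with "fx", "fy", "cx", "cy" (pixels), "T" (4x4, takes a point from camera to world coordinates); the wrist camera has in their place "tool_from_camera" (4x4, takes a point from camera to tool coordinates, whose origin is the TCP and whose axes are the tool frame's). Camera axes: x right, y down, z forward; pixel columns grow to the right and rows downward; lengths in m; the calibration is good to about 2 mm. The wrist camera is an equidistant fisheye: a pixel r from the principal point sees the ray r / f radians off the axis. A picture is of the moment at which its call begins: read the wrist's pose just before it. camera_params takes no time and is no camera call.
- manip.sign_off(): hands the job in, once; it reports no verdict.
The state is a dict: "t": time; "q": joint angles; "qd": joint speeds; "tau": joint torques, N m; "tcp_pos": TCP position; "tool_rot": TCP orientation; "force": force on the tool from outside, world axes, zero at the start; "ft_torque": the same for the moment, N m; "finger_gap": opening from 0.0 (shut) to 1.0 (fully open).
Only numpy, scipy, OpenCV 4.12 (cv2) and the standard library are available. Lean on these libraries where they do the work, as an engineer would, in place of code of your own. Each camera call takes 0.05 s, during which the arm holds its last target.

## Working session

There is one attempt and no reset: what is moved stays moved. The work goes in short steps, Python scripts to look and compute and a tool call to move; the robot and the scene stay as the last step left them, time stands still between calls to the robot, and variables do not carry over. Pictures are saved under pics/ and viewed, and the job is handed in when it is done.

Besides the shell and the picture viewer there is one more tool, called after "Request:" as name(argument=value, ...), one argument or row to a line, values as JSON. send_rows: Moves the arm, as the interface text tells. Its arguments: {"type":"object","properties":{"steps":{"type":"array","items":{"type":"array","items":{"type":"array","items":{"type":"number"}}}},"grip_force":{"type":"number"}},"required":["steps"]}

```bash
mkdir -p pics; ls; cat > h.py <<'E'
import numpy as np, cv2
from station import manip
def save(n,img): cv2.imwrite(f'pics/{n}.png',cv2.cvtColor(img,cv2.COLOR_RGB2BGR))
E
python3 - <<'E'
from h import *
s=manip.sense();print(s)
for n in ['side','top','wrist']:
    im=manip.snapshot(n);save(n+'0',im);np.save(f'pics/{n}0.npy',im);p=manip.camera_params(n);print(n,p)
E
```

```text
pics
{'t': 0.0, 'q': array([-1.46350414e+00,  5.28431089e-01,  1.43391676e+00, -1.34398445e-05,
        1.18140462e+00, -1.78523887e-01]), 'qd': array([-0.00016959, -0.00024692,  0.00070152, -0.00099661,  0.00105913,
       -0.00056196]), 'tau': array([ 7.46372953e-04, -4.42344832e+01, -1.78022593e+01, -5.81347263e-05,
        8.45681468e-03,  3.10598864e-06]), 'tcp_pos': array([ 0.17614433, -0.59890991,  0.23035058]), 'tool_rot': array([ 0.4242461 ,  0.56663841, -0.42313441,  0.56559121]), 'force': array([ 0.25684327, -0.3094902 ,  0.17792098]), 'ft_torque': array([0.02631525, 0.00488804, 0.04118647]), 'finger_gap': 0.9938624678505019}
side {'fx': 487.75494997720807, 'fy': 487.75494997720807, 'cx': 255.79069282421221, 'cy': 185.37774699935878, 'T': array([[-0.98217019, -0.12941694,  0.13635606,  0.4345462 ],
       [-0.18782196,  0.64450016, -0.7411764 ,  0.93670789],
       [ 0.00803928, -0.75357202, -0.65731619,  0.9362963 ],
       [ 0.        ,  0.        ,  0.        ,  1.        ]])}
top {'fx': 461.35043067263126, 'fy': 461.35043067263126, 'cx': 251.7556882475385, 'cy': 190.34973592916452, 'T': array([[-0.07644293, -0.97568211,  0.2054286 ,  0.30490686],
       [-0.9970557 ,  0.07604828, -0.0098278 , -0.0028864 ],
       [-0.00603368, -0.20557502, -0.97862276,  1.55709036],
       [ 0.        ,  0.        ,  0.        ,  1.        ]])}
wrist {'fx': 297.3186396354542, 'fy': 297.3186396354542, 'cx': 253.88882457304345, 'cy': 190.27276772824334, 'tool_from_camera': array([[-4.76184335e-04, -2.77201615e-01,  9.60811656e-01,
        -1.42418543e-01],
       [ 4.07483007e-04, -9.60811739e-01, -2.77201437e-01,
         7.02429540e-02],
       [ 9.99999804e-01,  2.59515441e-04,  5.70478446e-04,
         7.44245657e-04],
       [ 0.00000000e+00,  0.00000000e+00,  0.00000000e+00,
         1.00000000e+00]])}
```

View pics/side0.png

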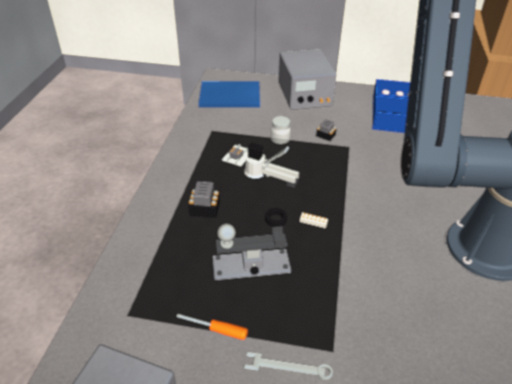

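View pics/top0.png

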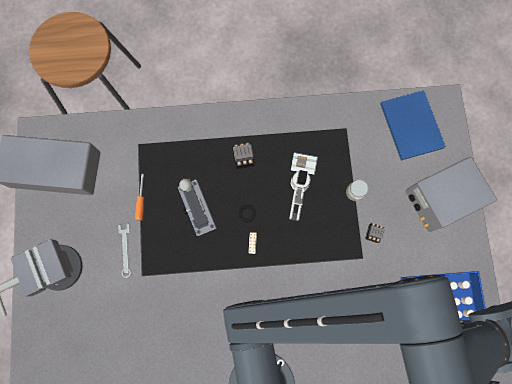

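View pics/wrist0.png

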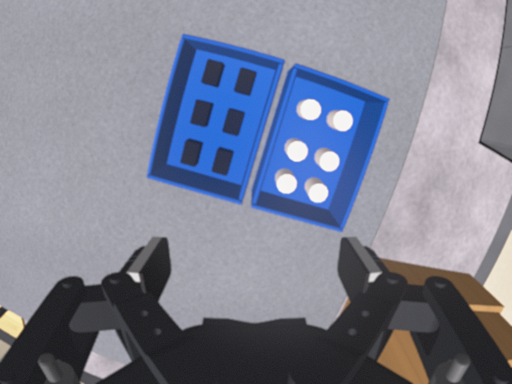

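The side view shows the holder's cup at about (255,165) and the stand's ball at (227,235). The top view shows the holder near (300,180) and the stand's ball at (186,185), with its cradle towards (207,230). I'll zoom in on both.

```bash
python3 - <<'E'
from h import *
s=np.load('pics/side0.npy');t=np.load('pics/top0.npy')
save('side0h',cv2.resize(s[135:205,205:335],None,fx=6,fy=6,interpolation=cv2.INTER_CUBIC))
save('side0s',cv2.resize(s[200:290,190:320],None,fx=6,fy=6,interpolation=cv2.INTER_CUBIC))
save('top0z',cv2.resize(t[140:245,165:335],None,fx=4.7,fy=4.7,interpolation=cv2.INTER_CUBIC))
E
```

```text
(no output)
```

View pics/side0h.png

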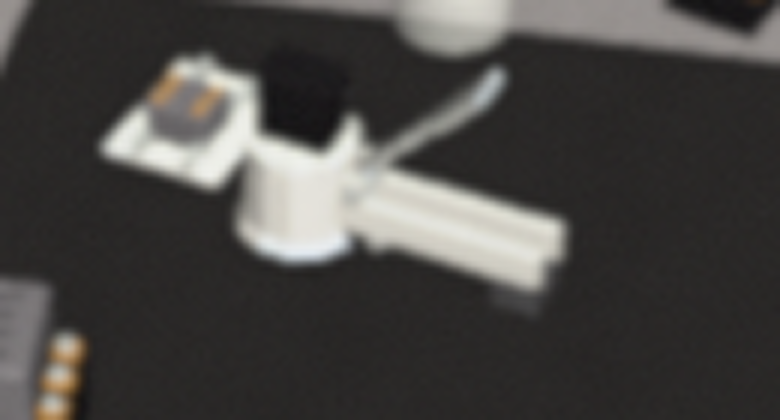

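View pics/side0s.png

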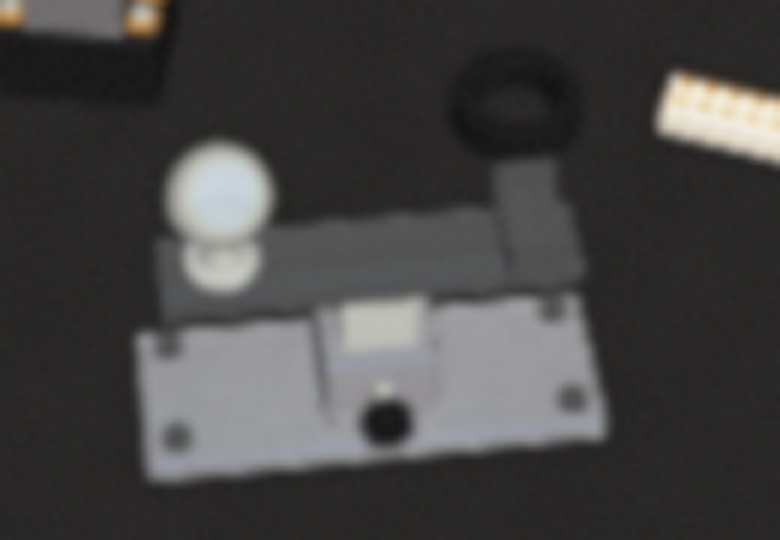

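View pics/top0z.png

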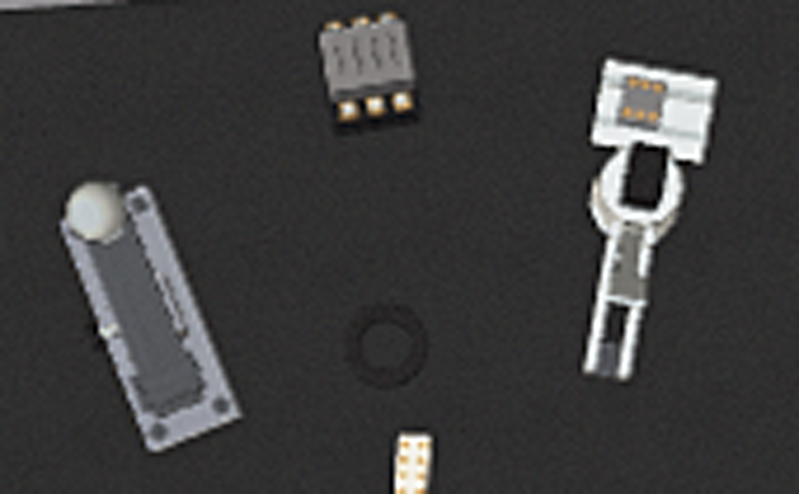

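```bash
cat >> h.py <<'E'
def ray(n,u,v,P=None):
    P=P or manip.camera_params(n);T=P['T']
    d=T[:3,:3]@np.array([(u-P['cx'])/P['fx'],(v-P['cy'])/P['fy'],1]);return T[:3,3],d/np.linalg.norm(d)
def onz(o,d,z): return o+d*(z-o[2])/d[2]
def tri(rs):
    A=np.zeros((3,3));b=np.zeros(3)
    for o,d in rs:
        M=np.eye(3)-np.outer(d,d);A+=M;b+=M@o
    p=np.linalg.solve(A,b);return p,[np.linalg.norm((np.eye(3)-np.outer(d,d))@(p-o))*1e3 for o,d in rs]
def zt(x,y): return 'top',(x+.5)/4.7-.5+165,(y+.5)/4.7-.5+140
def zh(x,y): return 'side',(x+.5)/6-.5+205,(y+.5)/6-.5+135
def zs(x,y): return 'side',(x+.5)/6-.5+190,(y+.5)/6-.5+200
E
python3 - <<'E'
from h import *
np.set_printoptions(precision=4,suppress=True)
print('ball',tri([ray(*zt(95,211)),ray(*zs(220,193))]))
print('block c',tri([ray(*zt(645,175)),ray(*zh(305,95))]))
for n,z,p in [('block top c',.096,(646,172)),('tongue end',.0,(608,375)),('cup',.056,(638,190)),('frontplate c',.03,(655,110)),('terminals',.016,(413,480)),('tape',.018,(387,345)),('contactor',.075,(365,55)),('cradle far end',.08,(170,405))]:
    print(n,onz(*ray(*zt(*p)),z))
print('stand corners',[onz(*ray(*zt(*p)),.008) for p in [(64,228),(152,187),(242,415),(152,452)]])
print('stand corners side',[onz(*ray(*zs(*p)),.008) for p in [(137,335),(150,482),(608,437),(580,292)]])
E
```

```text
ball (array([0.6397, 0.1936, 0.1257]), [np.float64(1.1613417342530243), np.float64(1.1613417342531112)])
block c (array([ 0.6457, -0.1858,  0.0766]), [np.float64(2.4777871363168313), np.float64(2.477787136316998)])
block top c [ 0.6458 -0.1844  0.096 ]
tongue end [ 0.5199 -0.154   0.    ]
cup [ 0.6425 -0.1824  0.056 ]
frontplate c [ 0.7069 -0.2037  0.03  ]
terminals [ 0.4536 -0.0074  0.016 ]
tape [0.5513 0.0038 0.018 ]
contactor [0.7514 0.0037 0.075 ]
cradle far end [0.5114 0.1549 0.08  ]
stand corners [array([0.6576, 0.233 , 0.008 ]), array([0.6833, 0.1672, 0.008 ]), array([0.5103, 0.1114, 0.008 ]), array([0.4887, 0.1773, 0.008 ])]
stand corners side [array([0.683 , 0.1711, 0.008 ]), array([0.6588, 0.2435, 0.008 ]), array([0.4844, 0.1862, 0.008 ]), array([0.5064, 0.112 , 0.008 ])]
```

```bash
python3 - <<'E'
from h import *
from scipy.spatial.transform import Rotation as R
s=manip.sense();M=R.from_quat(s['tool_rot']).as_matrix();print(M.round(3))
print('z yaw',np.arctan2(M[1,2],M[0,2]),'y yaw',np.arctan2(M[1,1],M[0,1]))
E
```

```text
[[-0.     0.959  0.282]
 [ 0.002  0.282 -0.959]
 [-1.     0.    -0.002]]
z yaw -1.2850265183796878 y yaw 0.2857692901192138
```

Request:
send_rows(
  steps=[
    [[0, 0.469, 0.414, 0, -0.526], [0, 0.469, 0.414, 0, -0.526], [0, 0.469, 0.414, 0, -0.526], [0, 0.469, 0.414, 0, -0.526], [0, 0.469, 0.414, 0, -0.526], [0, 0.469, 0.414, 0, -0.526], [0, 0.469, 0.414, 0, -0.526], [0, 0.469, 0.414, 0, -0.526]],
  ],
)

```text
t: 1.15
tcp_pos: [0.5511, -0.2683, 0.2311]
tool_rot: [-0.556, -0.437, 0.556, -0.436]
force: [1.0, -2.2, 0.4]
finger_gap: 1.0
```

Request:
send_rows(
  steps=[
    [[0, 0.094, 0.083, 0, 0], [0, 0.094, 0.083, 0, 0], [0, 0.094, 0.083, 0, 0], [0, 0.094, 0.083, 0, 0]],
  ],
)

```text
t: 1.65
tcp_pos: [0.6433, -0.1866, 0.2306]
tool_rot: [-0.556, -0.437, 0.557, -0.436]
force: [-0.6, 0.7, -0.7]
finger_gap: 1.002
```

```bash
python3 - <<'E'
from h import *
s=manip.sense();np.save('pics/s1.npy',np.r_[s['tcp_pos'],s['tool_rot']]);print(s['tcp_pos'],s['tool_rot'],s['force'])
im=manip.snapshot('wrist');save('wrist1',im);np.save('pics/wrist1.npy',im)
E
```

```text
[ 0.643261   -0.18659237  0.23063892] [-0.55565046 -0.43715529  0.55654507 -0.43635467] [-0.6071416   0.65372433 -0.66647774]
```

View pics/wrist1.png

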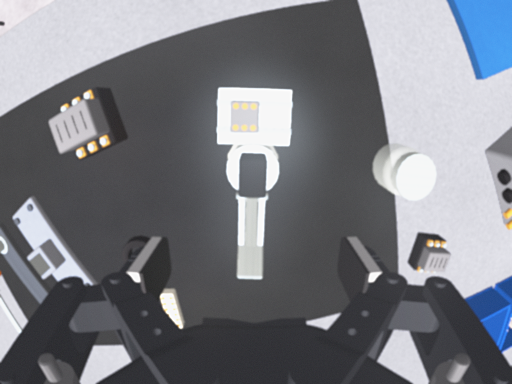

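```bash
python3 - <<'E'
from h import *
im=np.load('pics/wrist1.npy')
save('wrist1z',cv2.resize(im[80:290,190:320],None,fx=2.8,fy=2.8,interpolation=cv2.INTER_CUBIC))
g=im[140:205,220:290];save('wrist1g',cv2.resize(np.clip(g.astype(float)*2,0,255).astype(np.uint8),None,fx=9,fy=9,interpolation=cv2.INTER_CUBIC))
E
```

```text
(no output)
```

View pics/wrist1z.png

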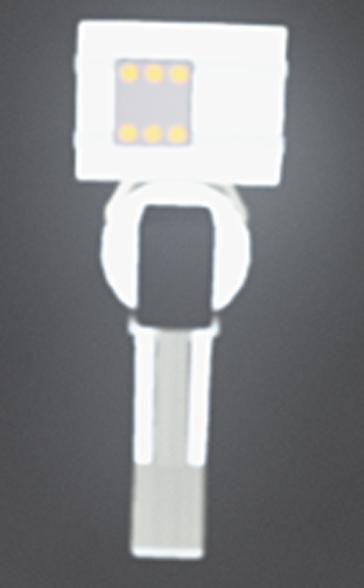

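View pics/wrist1g.png

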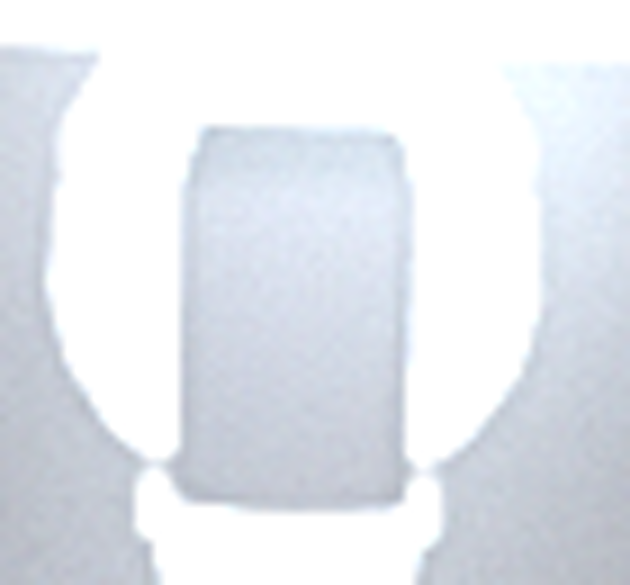

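```bash
cat >> h.py <<'E'
from scipy.spatial.transform import Rotation as R
def wray(u,v,s):  # s = tcp_pos + quat
    P=manip.camera_params('wrist');M=R.from_quat(s[3:]).as_matrix();C=P['tool_from_camera']
    a=np.array([u-P['cx'],v-P['cy']])/P['fx'];r=np.linalg.norm(a)
    d=np.r_[np.sin(r)*a/r,np.cos(r)] if r>0 else np.array([0,0,1.])
    return M@C[:3,3]+s[:3],M@C[:3,:3]@d
def zz(x,y,f,x0,y0): return (x+.5)/f-.5+x0,(y+.5)/f-.5+y0
np.set_printoptions(precision=4,suppress=True)
E
python3 - <<'E'
from h import *
s=np.load('pics/s1.npy')
T=[onz(*wray(*zz(x,y,9,220,140),s),.096)[:2] for x,y in [(188,180),(410,180),(405,505),(180,505)]]
B=[onz(*wray(*zz(x,y,9,220,140),s),.056)[:2] for x,y in [(203,128),(400,128)]]
T=np.array(T);B=np.array(B);print(T,T.mean(0),'\n',B)
ang=lambda d:np.arctan2(d[1],d[0])
print('yaw sides',ang(T[0]-T[3]),ang(T[1]-T[2]),'width',np.linalg.norm(T[0]-T[1]),np.linalg.norm(T[2]-T[3]),'len',np.linalg.norm(T[0]-T[3]))
Pz=[onz(*wray(*zz(x,y,2.8,190,80),s),.04)[:2] for x,y in [(80,22),(287,28),(282,185),(77,180)]]
Pz=np.array(Pz);print('plate',Pz,ang(Pz[0]-Pz[3]),ang(Pz[1]-Pz[2]),ang(Pz[0]-Pz[1])-np.pi/2,ang(Pz[3]-Pz[2])-np.pi/2,np.linalg.norm(Pz[0]-Pz[1]),np.linalg.norm(Pz[0]-Pz[3]))
# pad end left/right edges
L=[onz(*wray(*zz(x,y,2.8,190,80),s),z)[:2] for x,y,z in [(131,550,.09),(205,550,.09),(135,470,.09),(207,470,.09)]];L=np.array(L);print('pad',L,L[:2].mean(0))
c=T.mean(0); print('yaw from pad to block',ang(c-L[:2].mean(0)))
# height of block top from side+wrist
print('h', tri([wray(*zz(299,342,9,220,140),s),ray(*zh(305,66)),ray(*zt(646,172))]))
print('cupcircle', onz(*wray(*zz(293,260,9,220,140),s),.056))
E
```

```text
[[ 0.6663 -0.18  ]
 [ 0.6607 -0.2027]
 [ 0.6261 -0.194 ]
 [ 0.6319 -0.1703]] [ 0.6462 -0.1868] 
 [[ 0.6654 -0.1799]
 [ 0.6598 -0.2028]]
yaw sides -0.27452286836239276 -0.24454398836153213 width 0.02332034207476872 0.02439170449033975 len 0.03574115398937456
plate [[ 0.7422 -0.1711]
 [ 0.7206 -0.25  ]
 [ 0.6592 -0.234 ]
 [ 0.6808 -0.154 ]] -0.27175180951563804 -0.25569593616663805 -0.2673714897928219 -0.263691720612266 0.08176710349826458 0.06374533966188525
pad [[ 0.5398 -0.1423]
 [ 0.5329 -0.171 ]
 [ 0.5745 -0.1533]
 [ 0.5681 -0.1799]] [ 0.5364 -0.1566]
yaw from pad to block -0.26763917896688005
h (array([ 0.6452, -0.186 ,  0.093 ]), [np.float64(1.0820119300548903), np.float64(1.7473551816537194), np.float64(1.8059069832832548)])
cupcircle [ 0.6471 -0.1865  0.056 ]
```

Request:
send_rows(
  steps=[
    [[0, 0.003, 0, -0.03, -0.025], [0, 0.003, 0, -0.07, -0.025], [0, 0.003, 0, -0.105, -0.025], [0, 0.003, 0, -0.13, -0.025], [0, 0.003, 0, -0.15, -0.025], [0, 0.003, 0, -0.161, -0.025], [0, 0.003, 0, -0.161, -0.025], [0, 0.003, 0, -0.161, -0.025]],
  ],
)

```text
t: 2.7
tcp_pos: [0.6475, -0.1873, 0.0713]
tool_rot: [0.562, 0.429, -0.561, 0.43]
force: [-0.0, 0.2, 0.8]
finger_gap: 1.004
```

```bash
python3 - <<'E'
from h import *
s=manip.sense();print(s['tcp_pos'],s['force'],s['ft_torque']);M=R.from_quat(s['tool_rot']).as_matrix();print(np.arctan2(M[1,1],M[0,1]))
im=manip.snapshot('wrist');save('wrist2',im)
im=manip.snapshot('side');save('side2',cv2.resize(im[100:210,185:335],None,fx=5,fy=5,interpolation=cv2.INTER_CUBIC))
E
```

```text
[ 0.6475 -0.1873  0.0713] [-0.0016  0.1965  0.7959] [ 0.0223 -0.0151  0.0309]
-0.2653357024607461
```

View pics/wrist2.png

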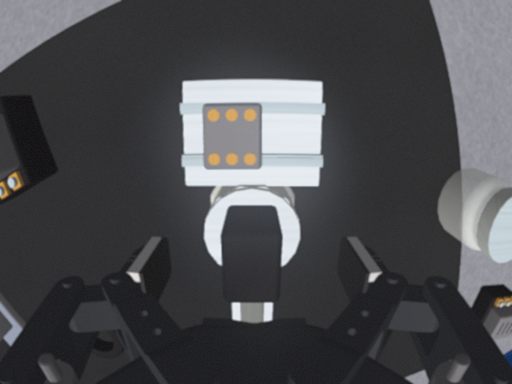

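View pics/side2.png

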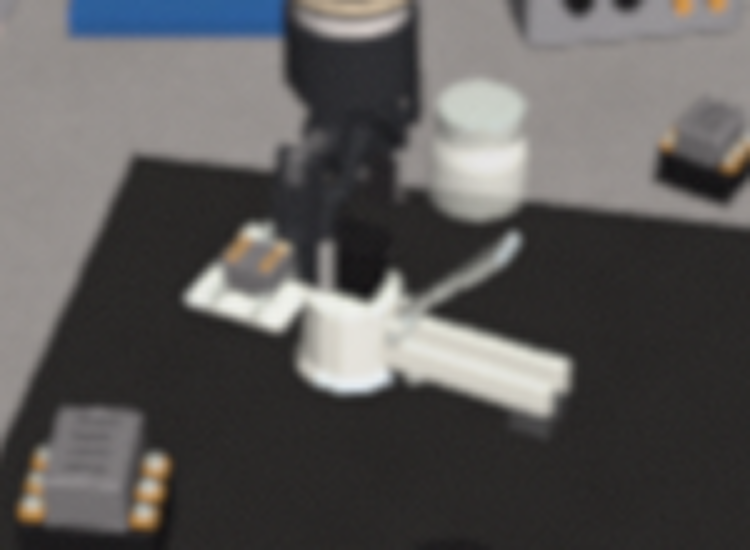

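Request:
send_rows(
  grip_force=90,
  steps=[
    [[0, -0.001, 0, -0.011, 0], [0, -0.001, 0, -0.011, 0], [1, -0.001, 0, -0.011, 0], [1, -0.001, 0, -0.011, 0], [1, -0.001, 0, -0.011, 0], [1, -0.001, 0, -0.011, 0], [1, -0.001, 0, -0.011, 0], [1, -0.001, 0, -0.011, 0]],
  ],
)

```text
t: 3.8
tcp_pos: [0.646, -0.1869, 0.0597]
tool_rot: [0.562, 0.429, -0.562, 0.43]
force: [-1.1, 0.6, 1.9]
finger_gap: 0.313
```

```bash
python3 - <<'E'
from h import *
s=manip.sense();print(s['t'],s['tcp_pos'],s['force'],s['ft_torque'],s['finger_gap'])
im=manip.snapshot('wrist');save('wrist3',im)
E
```

```text
3.8 [ 0.646  -0.1869  0.0597] [-1.0573  0.5632  1.8739] [-0.0193  0.0615 -0.0657] 0.31252679396271316
```

View pics/wrist3.png

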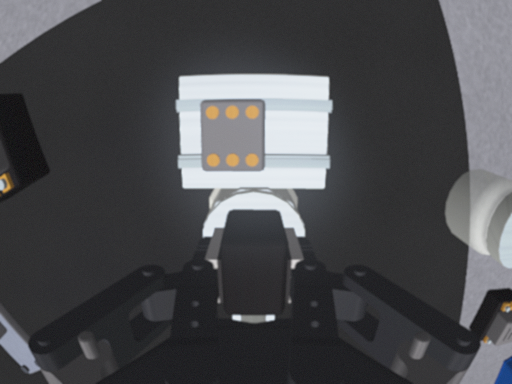

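Request:
send_rows(
  steps=[
    [[1, 0, 0, 0.006, 0], [1, 0, 0, 0.016, 0], [1, 0, 0, 0.036, 0], [1, 0, 0, 0.066, 0], [1, 0, 0, 0.101, 0], [1, 0, 0, 0.136, 0], [1, 0, 0, 0.165, 0], [1, 0, 0, 0.175, 0]],
  ],
)

```text
t: 4.85
tcp_pos: [0.6468, -0.1873, 0.2378]
tool_rot: [0.563, 0.428, -0.561, 0.431]
force: [-0.2, -0.0, -6.6]
finger_gap: 0.317
```

Request:
send_rows(
  steps=[
    [[1, 0, 0, 0, 0], [1, 0, 0, 0, 0], [1, 0, 0, 0, 0]],
  ],
)

```text
t: 5.22
tcp_pos: [0.6449, -0.1865, 0.2325]
tool_rot: [-0.561, -0.431, 0.562, -0.428]
force: [0.3, -0.2, -6.5]
finger_gap: 0.315
```

```bash
python3 - <<'E'
from h import *
s=manip.sense();print(s['t'],s['tcp_pos'],s['force'],s['ft_torque'],s['finger_gap']);M=R.from_quat(s['tool_rot']).as_matrix();print(M)
im=manip.snapshot('wrist');save('wrist4',im)
im=manip.snapshot('side');save('side4',cv2.resize(im[60:290,165:335],None,fx=3,fy=2.6,interpolation=cv2.INTER_CUBIC));np.save('pics/side4.npy',im)
E
```

```text
5.225 [ 0.6449 -0.1865  0.2325] [ 0.3467 -0.1808 -6.4908] [-0.0647 -0.1131  0.0041] 0.31496392341019075
[[-0.0031  0.965  -0.2622]
 [ 0.0015 -0.2622 -0.965 ]
 [-1.     -0.0033 -0.0006]]
```

View pics/wrist4.png

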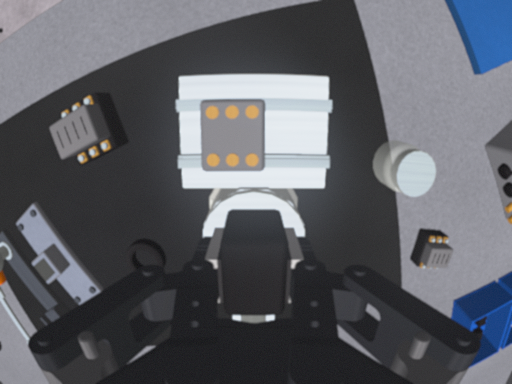

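View pics/side4.png

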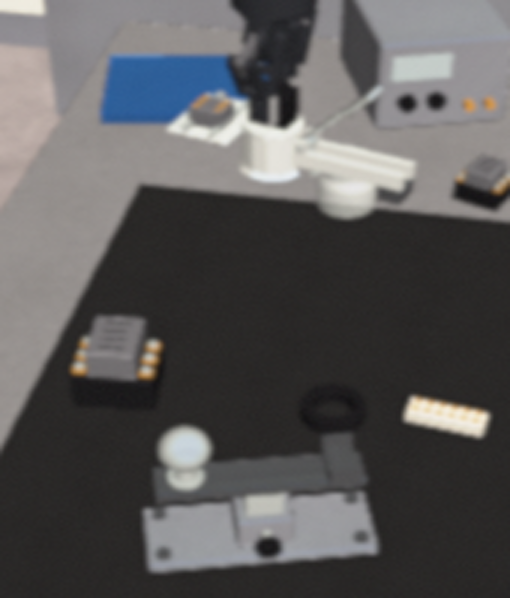

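Request:
send_rows(
  steps=[
    [[1, -0.005, 0.015, 0.005, 0.04], [1, -0.02, 0.055, 0.01, 0.16], [1, -0.038, 0.105, 0.01, 0.3], [1, -0.056, 0.16, 0.01, 0.43], [1, -0.07, 0.205, 0.01, 0.54], [1, -0.075, 0.227, 0.01, 0.582], [1, -0.075, 0.227, 0.01, 0.582], [1, -0.075, 0.227, 0.01, 0.582]],
  ],
)

```text
t: 6.32
tcp_pos: [0.5715, 0.0395, 0.2447]
tool_rot: [0.415, 0.572, -0.415, 0.573]
force: [-0.7, 0.2, -7.0]
finger_gap: 0.315
```

```bash
python3 - <<'E'
from h import *
s=manip.sense();print(s['t'],s['tcp_pos'],s['force'],s['ft_torque'],np.abs(s['qd']).max());M=R.from_quat(s['tool_rot']).as_matrix();print(M)
np.save('pics/s5.npy',np.r_[s['tcp_pos'],s['tool_rot']])
im=manip.snapshot('wrist');save('wrist5',im);np.save('pics/wrist5.npy',im)
save('wrist5z',cv2.resize(im[10:250,40:220],None,fx=3,fy=2.5,interpolation=cv2.INTER_CUBIC))
E
```

```text
6.325 [0.5715 0.0395 0.2447] [-0.7381  0.2096 -6.9863] [-0.0556 -0.0737  0.0298] 0.01844813658484479
[[ 0.0016  0.9502  0.3115]
 [-0.001   0.3115 -0.9502]
 [-1.      0.0012  0.0015]]
```

View pics/wrist5.png

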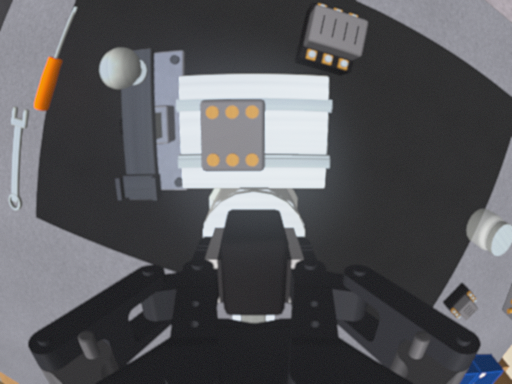

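View pics/wrist5z.png

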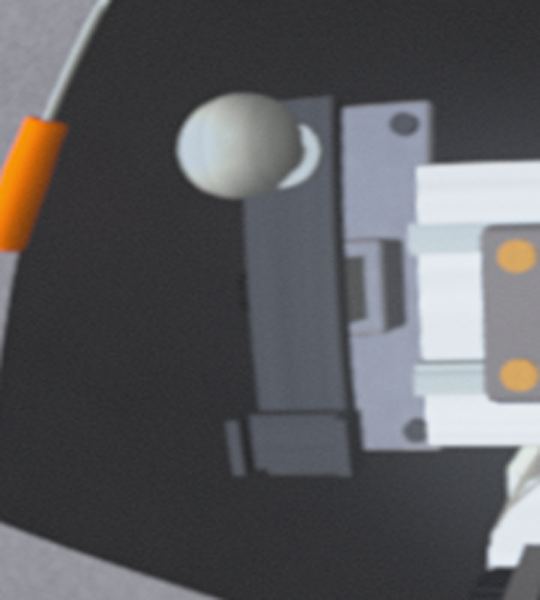

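```bash
python3 - <<'E'
from h import *
im=np.load('pics/wrist5.npy')
a=cv2.resize(im[165:210,105:175],None,fx=10,fy=10,interpolation=cv2.INTER_CUBIC)
save('w5cr',np.clip(a.astype(float)*2,0,255).astype(np.uint8))
b=im[40:95,90:155];save('w5b',cv2.resize(b,None,fx=9,fy=9,interpolation=cv2.INTER_CUBIC))
E
```

```text
(no output)
```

View pics/w5cr.png

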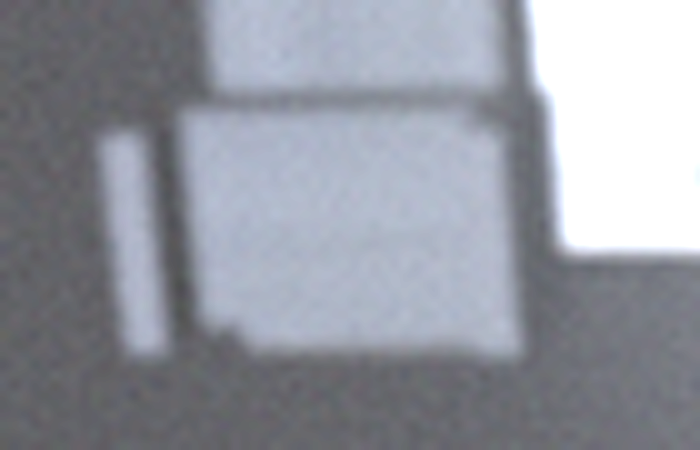

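View pics/w5b.png

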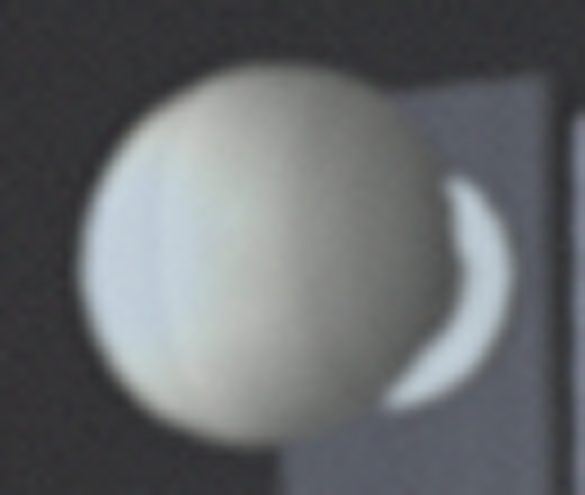

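```bash
python3 - <<'E'
from h import *
s=np.load('pics/s5.npy');W=lambda x,y,f,x0,y0:wray(*zz(x,y,f,x0,y0),s)
rb=W(267,254,9,90,40)
rt,rs=ray(*zt(95,211)),ray(*zs(220,193))
print('all',tri([rb,rt,rs]));print('w+t',tri([rb,rt]));print('w+s',tri([rb,rs]))
b=tri([rb,rt,rs])[0]
for z in (.12,.126,.13):print(z,onz(*rb,z))
h=b[2]-.098;print('h',h)
ang=lambda d:np.arctan2(d[1],d[0])
C=[onz(*W(x,y,10,105,165),.078+h)[:2] for x,y in [(98,133),(150,133),(170,355),(122,355)]];C=np.array(C);print('L cheek top',C,ang(C[0]-C[3]),ang(C[1]-C[2]))
F=[onz(*W(x,y,10,105,165),.068+h)[:2] for x,y in [(178,110),(200,325),(505,115),(525,355)]];F=np.array(F);print('floor',F,ang(F[0]-F[1]),ang(F[2]-F[3]))
B=[onz(*W(x,y,3,40,10) if 0 else wray((x+.5)/3-.5+40,(y+.5)/2.5-.5+10,s),.060+h)[:2] for x,y in [(245,210),(257,405),(333,97),(352,405)]];B=np.array(B);print('beam',B,ang(B[0]-B[1]),ang(B[2]-B[3]))
P=[onz(*wray((x+.5)/3-.5+40,(y+.5)/2.5-.5+10,s),.008)[:2] for x,y in [(340,108),(363,450)]];P=np.array(P);print('plate',P,ang(P[0]-P[1]))
# local stand frame
for yaw in (.30,.317,.33):
    u=np.array([np.cos(yaw),np.sin(yaw)]);v=np.array([-u[1],u[0]])
    print(yaw,'cheek',[( (p-b[:2])@u*1e3,(p-b[:2])@v*1e3) for p in C],'floor',[((p-b[:2])@u*1e3,(p-b[:2])@v*1e3) for p in F],'beam',[((p-b[:2])@v*1e3) for p in B])
E
```

```text
all (array([0.64  , 0.193 , 0.1246]), [np.float64(0.5881657547205303), np.float64(1.332777874932217), np.float64(1.2363434340405994)])
w+t (array([0.6408, 0.1935, 0.1232]), [np.float64(0.7648689807836899), np.float64(0.764868980783583)])
w+s (array([0.6395, 0.1924, 0.1242]), [np.float64(0.6400728945383588), np.float64(0.6400728945384064)])
0.12 [0.6402 0.1947 0.12  ]
0.126 [0.6401 0.1917 0.126 ]
0.13 [0.6401 0.1897 0.13  ]
h 0.026640640664943205
L cheek top [[0.5284 0.1791]
 [0.5303 0.1731]
 [0.5069 0.1662]
 [0.505  0.1718]] 0.30073819553101006 0.28525931488202366
floor [[0.5301 0.1742]
 [0.5069 0.1669]
 [0.5411 0.1374]
 [0.5159 0.1293]] 0.30434747272116736 0.3108956832137068
beam [[0.614  0.2004]
 [0.5325 0.1746]
 [0.6679 0.1821]
 [0.5438 0.1385]] 0.3061605228424681 0.33800845861063566
plate [[0.6706 0.2087]
 [0.496  0.1478]] 0.33508446318693225
0.3 cheek [(np.float64(-110.6872076050815), np.float64(19.685438990023012)), (np.float64(-110.66159520252346), np.float64(13.37647738156127)), (np.float64(-135.10733958909321), np.float64(13.736850503977053)), (np.float64(-135.2650620335949)
[... 1114 characters left out ...]
6765090511)]
0.33 cheek [(np.float64(-110.04692750802896), np.float64(22.99669936497304)), (np.float64(-110.21056708939182), np.float64(16.689808319487927)), (np.float64(-134.63450214394035), np.float64(17.783281616858364)), (np.float64(-134.6142669478541), np.float64(23.715789300721063))] floor [(np.float64(-110.07495109667971), np.float64(17.883286530410352)), (np.float64(-134.37270900467877), np.float64(18.506722185018273)), (np.float64(-111.61397615296109), np.float64(-20.514002801536687)), (np.float64(-138.03054833718213), np.float64(-20.00927083179048))] beam [np.float64(15.44698463839703), np.float64(17.482674457450933), np.float64(-19.32231498501197), np.float64(-20.376290718700368)]
```

Request:
send_rows(
  steps=[
    [[1, -0.005, 0.015, 0.005, 0], [1, -0.02, 0.06, 0.01, 0], [1, -0.04, 0.118, 0.01, 0], [1, -0.06, 0.176, 0.01, 0], [1, -0.075, 0.22, 0.01, 0], [1, -0.08, 0.236, 0.01, 0], [1, -0.08, 0.236, 0.01, 0], [1, -0.08, 0.236, 0.01, 0]],
  ],
)

```text
t: 7.38
tcp_pos: [0.4914, 0.275, 0.2544]
tool_rot: [0.415, 0.572, -0.415, 0.573]
force: [0.1, -0.3, -6.3]
finger_gap: 0.316
```

```bash
python3 - <<'E'
from h import *
s=manip.sense();print(s['t'],s['tcp_pos'],s['force'],s['ft_torque'],np.abs(s['qd']).max());M=R.from_quat(s['tool_rot']).as_matrix();print(M)
np.save('pics/s6.npy',np.r_[s['tcp_pos'],s['tool_rot']])
im=manip.snapshot('wrist');save('wrist6',im);np.save('pics/wrist6.npy',im)
E
```

```text
7.375 [0.4914 0.275  0.2544] [ 0.052  -0.2959 -6.2624] [ 0.0369 -0.1402  0.0174] 0.013552178975292359
[[ 0.0004  0.9506  0.3104]
 [-0.0009  0.3104 -0.9506]
 [-1.      0.0001  0.0009]]
```

View pics/wrist6.png

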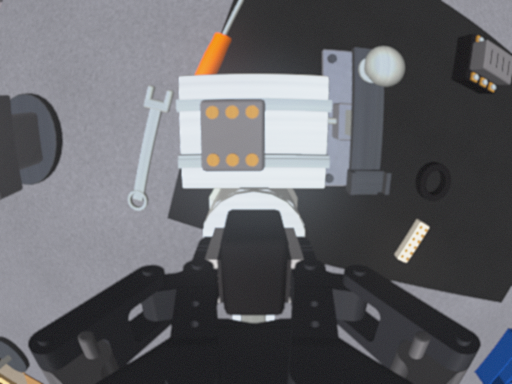

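The ball sits at about (384,66) and the cradle at about (370,182). I'll zoom in to measure them.

```bash
python3 - <<'E'
from h import *
im=np.load('pics/wrist6.npy')
a=cv2.resize(im[160:205,335:405],None,fx=10,fy=10,interpolation=cv2.INTER_CUBIC)
save('w6cr',np.clip(a.astype(float)*2,0,255).astype(np.uint8))
b=im[38:93,350:415];save('w6b',cv2.resize(b,None,fx=9,fy=9,interpolation=cv2.INTER_CUBIC))
E
```

```text
(no output)
```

View pics/w6cr.png

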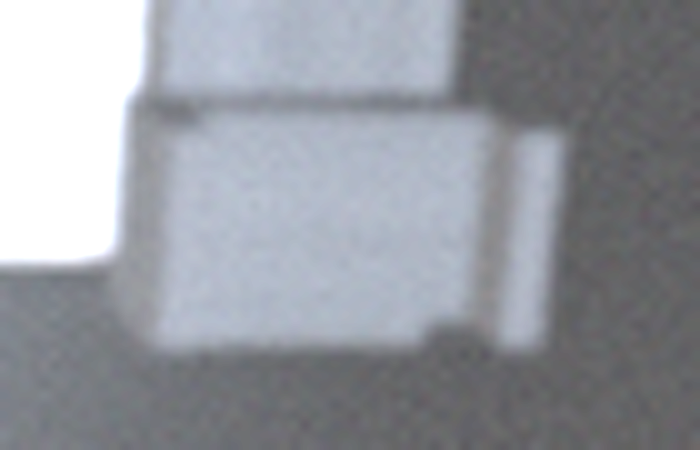

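View pics/w6b.png

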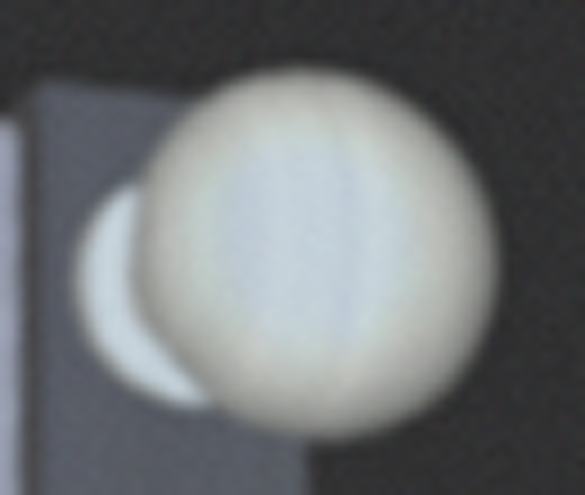

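```bash
python3 - <<'E'
from h import *
s5=np.load('pics/s5.npy');s6=np.load('pics/s6.npy')
r5=wray(*zz(267,254,9,90,40),s5);r6=wray(*zz(319,253,9,350,38),s6)
print('w5w6',tri([r5,r6]));b4=tri([r5,r6,ray(*zt(95,211)),ray(*zs(220,193))]);print('all',b4)
b=tri([r5,r6])[0]
W5=lambda x,y:wray(*zz(x,y,10,105,165),s5);W6=lambda x,y:wray(*zz(x,y,10,335,160),s6)
# cheek edge midpoints in each view
L=tri([W5(110,244),W6(160,230)]);Rr=tri([W5(515,235),W6(556,241)])
print('L outer mid',L,'R outer mid',Rr)
m=(L[0]+Rr[0])/2;d=b-m;print('mid',m,'dist',np.linalg.norm(d[:2]),'yaw',np.arctan2(d[1],d[0]),'dz',d[2], 'w',np.linalg.norm((L[0]-Rr[0])[:2]))
e=(L[0]-Rr[0]);print('across yaw',np.arctan2(e[1],e[0])-np.pi/2)
ang=lambda d:np.arctan2(d[1],d[0])
z=b[2]-.02
for W,p in ((W5,[(98,133),(122,355)]),(W5,[(150,133),(170,355)]),(W5,[(505,115),(525,355)]),(W6,[(567,133),(545,350)]),(W6,[(515,133),(497,350)]),(W6,[(165,115),(155,345)])):
    q=[onz(*W(*x),z) for x in p];print(ang((q[0]-q[1])[:2]))
for W,bb,l,r in ((W5,r5,(110,244),(515,235)),(W6,r6,(160,230),(556,241))):
    B=onz(*bb,b[2]);q=(onz(*W(*l),z)+onz(*W(*r),z))/2;print('single view yaw',ang((B-q)[:2]),np.linalg.norm((B-q)[:2]),B)
# table refs: stand plate from top/side
def a4(P,f,z):
    c=[onz(*ray(*f(*p)),z)[:2] for p in P];return np.array(c)
for f,P in ((zt,[(64,228),(152,187),(242,415),(152,452)]),(zs,[(150,482),(137,335),(580,292),(608,437)])):
    c=a4(P,f,.008);m=c.mean(0);print('plate centre',m,'yaw',ang(c[1]-c[2]),ang(c[0]-c[3]),'ball pred',m+.0575*np.array([np.cos(.32),np.sin(.32)]))
E
```

```text
w5w6 (array([0.6403, 0.1914, 0.1267]), [np.float64(0.14774254789050906), np.float64(0.14774254789038382)])
all (array([0.6401, 0.1924, 0.1255]), [np.float64(0.4573792025974289), np.float64(1.4996492546130162), np.float64(1.4444638226830246), np.float64(1.6273486117231033)])
L outer mid (array([0.5176, 0.1754, 0.105 ]), [np.float64(0.5580873332159365), np.float64(0.5580873332159234)]) R outer mid (array([0.5322, 0.1307, 0.1051]), [np.float64(0.34415050825859306), np.float64(0.3441505082584804)])
mid [0.5249 0.153  0.1051] dist 0.12159203432336896 yaw 0.320743658510404 dz 0.02167101776671651 w 0.047071263791019134
across yaw 0.3169069553874857
0.3007376829283848
0.2852588016964416
0.31089512366446137
0.3324648987975121
0.3485806204744226
0.3586099124310014
single view yaw 0.3265849479807412 0.12108973176667066 [0.6401 0.1913 0.1267]
single view yaw 0.3147431625534287 0.12119394311767037 [0.6404 0.1914 0.1267]
plate centre [0.585  0.1722] yaw 0.3116128525845009 0.31858459937593153 ball pred [0.6396 0.1903]
plate centre [0.5832 0.1782] yaw 0.3230568029881418 0.3178538763469044 ball pred [0.6377 0.1963]
```

```bash
python3 - <<'E'
from h import *
im=np.load('pics/wrist6.npy')
save('w6p',cv2.resize(im[60:205,165:345],None,fx=4.4,fy=4.1,interpolation=cv2.INTER_CUBIC))
E
```

```text
(no output)
```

View pics/w6p.png

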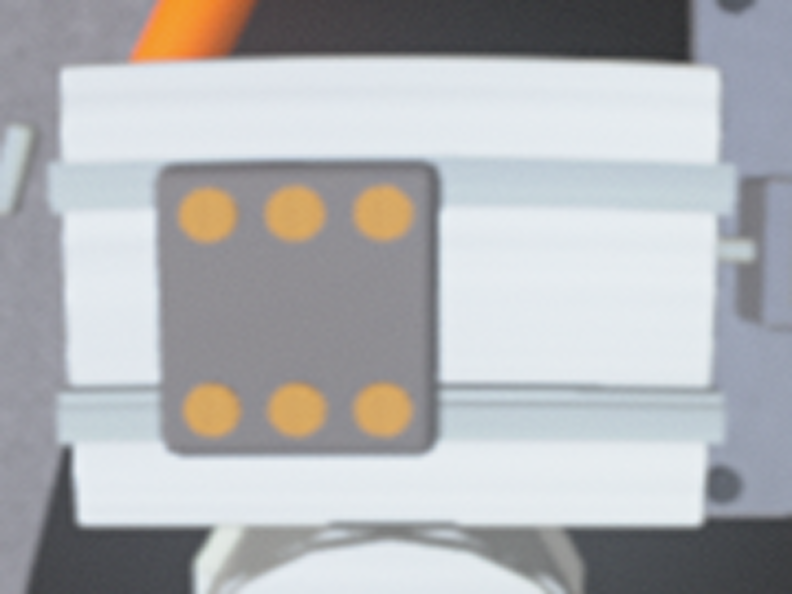

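```bash
python3 - <<'E'
from h import *
from scipy.optimize import brentq
s=np.load('pics/s6.npy');M=R.from_quat(s[3:]).as_matrix()
P=[(60,68),(720,68),(705,524),(77,524)]
def q(d):
    out=[]
    for x,y in P:
        o,r=wray((x+.5)/4.4-.5+165,(y+.5)/4.1-.5+60,s); p=onz(o,r,s[2]+d); out.append(M.T@(p-s[:3]))
    return np.array(out)
f=lambda d:(np.linalg.norm(q(d)[0]-q(d)[1])+np.linalg.norm(q(d)[2]-q(d)[3]))/2-.08
d=brentq(f,-.1,.05);c=q(d);print('d',d,c*1e3,c.mean(0)*1e3,'len',np.linalg.norm(c[0]-c[3]))
a=c[0]-c[3]+c[1]-c[2];print('skew (z/y)',a[2]/a[1]);e=c[0]-c[1];print('row skew',e[1]/e[2])
for dd in (d-.003,d+.003):print(q(dd).mean(0)*1e3,np.linalg.norm(q(dd)[0]-q(dd)[3]))
E
```

```text
d -0.01549133196410983 [[ 15.461   87.7981 -39.4183]
 [ 15.5359  87.7979  40.3573]
 [ 15.5316  26.3259  40.7205]
 [ 15.4563  26.3251 -39.5038]] [15.4962 57.0618  0.539 ] len 0.06147303326677124
skew (z/y) -0.002258889157489982
row skew -1.8533475556233999e-06
[18.4962 56.8118  0.5351] 0.0626408777455922
[12.4962 57.3118  0.5428] 0.060305188787950194
```

Request:
send_rows(
  steps=[
    [[1, 0.01, -0.006, 0, 0.005], [1, 0.04, -0.022, 0, 0.005], [1, 0.08, -0.045, 0, 0.005], [1, 0.12, -0.067, 0, 0.005], [1, 0.143, -0.08, 0, 0.005], [1, 0.1495, -0.0835, 0, 0.005], [1, 0.1495, -0.0835, -0.01, 0.005], [1, 0.1495, -0.0835, -0.02, 0.005]],
  ],
)

```text
t: 8.43
tcp_pos: [0.6388, 0.1929, 0.2332]
tool_rot: [0.413, 0.574, -0.414, 0.573]
force: [0.5, 0.2, -7.2]
finger_gap: 0.316
```

Request:
send_rows(
  steps=[
    [[1, 0, 0, -0.008, 0], [1, 0, 0, -0.012, 0], [1, 0, 0, -0.012, 0], [1, 0, 0, -0.012, 0]],
  ],
)

```text
t: 8.93
tcp_pos: [0.6405, 0.1928, 0.2228]
tool_rot: [0.414, 0.573, -0.413, 0.574]
force: [0.3, -0.3, -6.6]
finger_gap: 0.313
```

```bash
python3 - <<'E'
from h import *
s=manip.sense();print(s['t'],s['tcp_pos'],s['force'],s['ft_torque'],np.abs(s['qd']).max());M=R.from_quat(s['tool_rot']).as_matrix();print(M)
im=manip.snapshot('side');np.save('pics/side7.npy',im);save('side7',cv2.resize(im[140:300,170:330],None,fx=4.5,fy=3.7,interpolation=cv2.INTER_CUBIC))
im=manip.snapshot('wrist');save('wrist7',im)
E
```

```text
8.925 [0.6405 0.1928 0.2228] [ 0.2726 -0.2814 -6.6024] [ 0.0117 -0.1133  0.014 ] 0.004576721063126061
[[ 0.001   0.9486  0.3166]
 [ 0.0001  0.3166 -0.9486]
 [-1.      0.001   0.0002]]
```

View pics/side7.png

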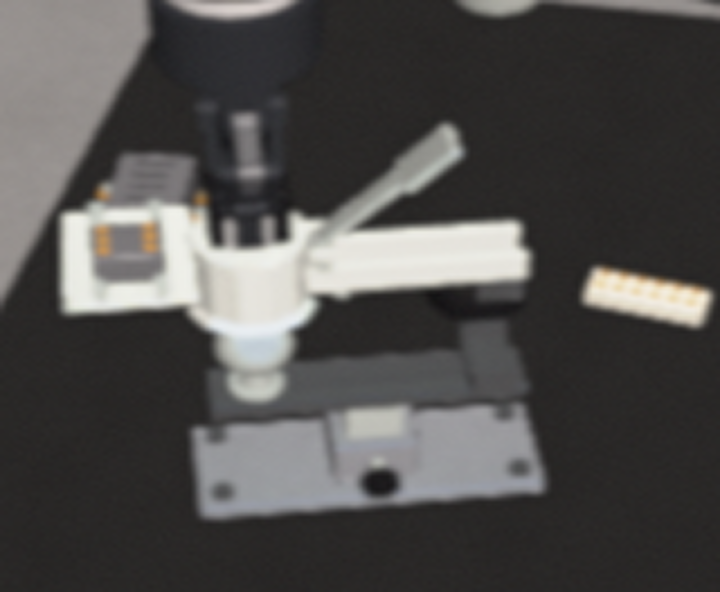

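View pics/wrist7.png

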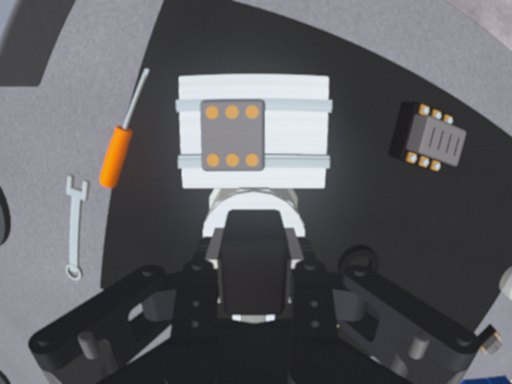

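Request:
send_rows(
  steps=[
    [[1, 0.0005, -0.001, -0.003, 0], [1, 0.0005, -0.001, -0.006, 0], [1, 0.0005, -0.001, -0.009, 0], [1, 0.0005, -0.001, -0.012, 0], [1, 0.0005, -0.001, -0.014, 0], [1, 0.0005, -0.001, -0.016, 0], [1, 0.0005, -0.001, -0.018, 0], [1, 0.0005, -0.001, -0.02, 0]],
  ],
)

```text
t: 10.02
tcp_pos: [0.6408, 0.1916, 0.2022]
tool_rot: [0.413, 0.574, -0.413, 0.574]
force: [0.8, 0.4, -6.0]
finger_gap: 0.314
```

Request:
send_rows(
  steps=[
    [[1, 0, 0, -0.002, 0], [1, 0, 0, -0.004, 0], [1, 0, 0, -0.006, 0], [1, 0, 0, -0.008, 0], [1, 0, 0, -0.01, 0], [1, 0, 0, -0.012, 0]],
  ],
)

```text
t: 10.78
tcp_pos: [0.6408, 0.1916, 0.1902]
tool_rot: [0.413, 0.574, -0.413, 0.574]
force: [-0.6, 0.3, -6.9]
finger_gap: 0.317
```

Request:
send_rows(
  steps=[
    [[1, 0, 0, -0.002, 0], [1, 0, 0, -0.005, 0], [1, 0, 0, -0.008, 0], [1, 0, 0, -0.011, 0], [1, 0, 0, -0.014, 0], [1, 0, 0, -0.017, 0], [1, 0, 0, -0.019, 0], [1, 0, 0, -0.02, 0]],
  ],
)

```text
t: 11.78
tcp_pos: [0.6408, 0.1916, 0.1701]
tool_rot: [0.413, 0.574, -0.413, 0.574]
force: [-0.8, 0.8, -6.6]
finger_gap: 0.316
```

```bash
python3 - <<'E'
from h import *
s=manip.sense();print(s['t'],s['tcp_pos'],s['force'],s['ft_torque'],np.abs(s['qd']).max())
im=manip.snapshot('side');np.save('pics/side8.npy',im);save('side8',cv2.resize(im[140:300,170:330],None,fx=4.5,fy=3.7,interpolation=cv2.INTER_CUBIC))
im=manip.snapshot('top');save('top8',cv2.resize(im[130:250,150:300],None,fx=5,fy=5,interpolation=cv2.INTER_CUBIC))
E
```

```text
11.775 [0.6408 0.1916 0.1701] [-0.8393  0.7936 -6.6454] [ 0.0651 -0.1213 -0.0299] 0.01614729425831585
```

View pics/side8.png

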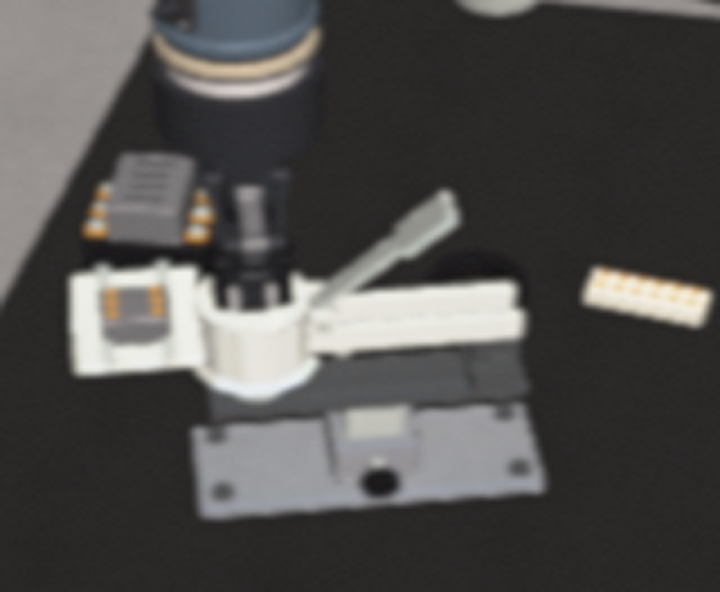

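View pics/top8.png

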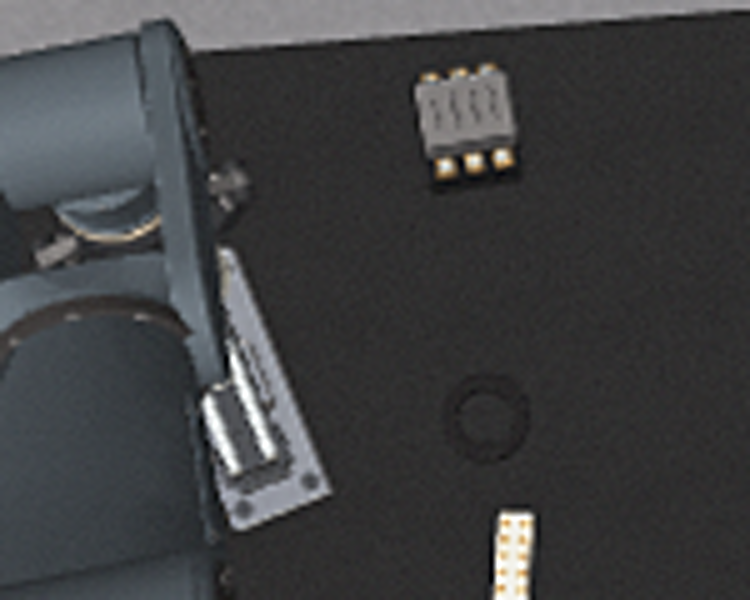

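Request:
send_rows(
  steps=[
    [[1, 0, 0, -0.0015, 0], [1, 0, 0, -0.003, 0], [1, 0, 0, -0.0045, 0], [1, 0, 0, -0.006, 0]],
  ],
)

```text
t: 12.38
tcp_pos: [0.6408, 0.1916, 0.1642]
tool_rot: [0.413, 0.574, -0.413, 0.574]
force: [1.0, 0.7, -6.5]
finger_gap: 0.318
```

Request:
send_rows(
  steps=[
    [[1, 0, 0, -0.0015, 0], [1, 0, 0, -0.003, 0]],
  ],
)

```text
t: 12.62
tcp_pos: [0.6408, 0.1916, 0.1612]
tool_rot: [0.413, 0.574, -0.413, 0.574]
force: [-0.7, 0.1, -6.6]
finger_gap: 0.312
```

Request:
send_rows(
  steps=[
    [[1, 0, 0, -0.001, 0], [1, 0, 0, -0.002, 0]],
  ],
)

```text
t: 12.88
tcp_pos: [0.6408, 0.1916, 0.1593]
tool_rot: [0.413, 0.574, -0.413, 0.574]
force: [0.2, -0.3, -7.0]
finger_gap: 0.316
```

Request:
send_rows(
  steps=[
    [[1, 0, 0, -0.001, 0]],
  ],
)

```text
t: 13.0
tcp_pos: [0.6408, 0.1916, 0.1583]
tool_rot: [0.413, 0.574, -0.413, 0.574]
force: [0.2, -0.3, -6.2]
finger_gap: 0.311
```

Request:
send_rows(
  steps=[
    [[1, 0, 0, -0.001, 0]],
  ],
)

```text
t: 13.12
tcp_pos: [0.6408, 0.1916, 0.1573]
tool_rot: [0.413, 0.574, -0.413, 0.574]
force: [0.1, -0.7, -6.7]
finger_gap: 0.316
```

Request:
send_rows(
  steps=[
    [[1, 0, 0, -0.001, 0]],
  ],
)

```text
t: 13.25
tcp_pos: [0.6408, 0.1916, 0.1563]
tool_rot: [0.413, 0.574, -0.413, 0.574]
force: [-0.3, 0.4, -6.3]
finger_gap: 0.32
```

Request:
send_rows(
  steps=[
    [[1, 0, 0, -0.001, 0]],
  ],
)

```text
t: 13.38
tcp_pos: [0.6408, 0.1916, 0.1552]
tool_rot: [0.413, 0.574, -0.413, 0.574]
force: [-0.6, -0.6, -6.7]
finger_gap: 0.318
```

Request:
send_rows(
  steps=[
    [[1, 0, 0, -0.001, 0]],
  ],
)

```text
t: 13.5
tcp_pos: [0.6409, 0.1916, 0.1548]
tool_rot: [0.413, 0.574, -0.413, 0.574]
force: [-0.7, 0.2, -1.9]
finger_gap: 0.315
```

Request:
send_rows(
  steps=[
    [[1, 0, 0, -0.001, 0]],
  ],
)

```text
t: 13.62
tcp_pos: [0.641, 0.1917, 0.1547]
tool_rot: [0.414, 0.573, -0.413, 0.574]
force: [-2.2, -0.3, 4.9]
finger_gap: 0.318
```

Request:
send_rows(
  steps=[
    [[1, 0, 0, 0.0005, 0], [1, 0, 0, 0.0005, 0]],
  ],
)

```text
t: 13.88
tcp_pos: [0.641, 0.1917, 0.1547]
tool_rot: [0.414, 0.573, -0.413, 0.574]
force: [-2.5, 0.1, 3.0]
finger_gap: 0.317
```

```bash
python3 - <<'E'
from h import *
s=manip.sense();print(s['t'],s['tcp_pos'],s['force'],s['ft_torque'],np.abs(s['qd']).max());M=R.from_quat(s['tool_rot']).as_matrix();print(M, 'torque about holder y',s['ft_torque']@M[:,2],'about x',s['ft_torque']@M[:,1])
im=manip.snapshot('side');np.save('pics/side9.npy',im);save('side9',cv2.resize(im[140:300,170:330],None,fx=4.5,fy=3.7,interpolation=cv2.INTER_CUBIC))
im=manip.snapshot('wrist');np.save('pics/wrist9.npy',im);save('wrist9',im)
E
```

```text
13.875 [0.641  0.1917 0.1547] [-2.5374  0.1054  2.9648] [-0.0479  0.5459  0.0016] 0.0010895434096597214
[[ 0.0009  0.9486  0.3164]
 [ 0.0001  0.3164 -0.9486]
 [-1.      0.0009  0.0002]] torque about holder y -0.5329999981754753 about x 0.12726471683408508
```

View pics/side9.png

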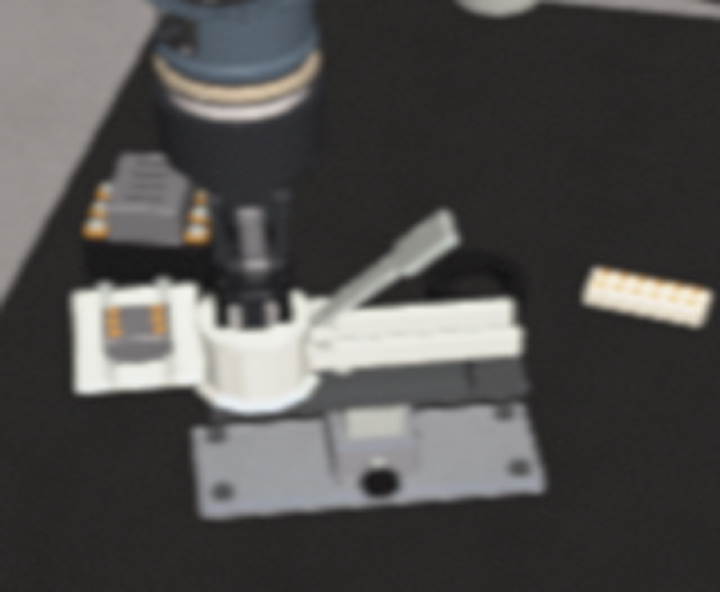

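View pics/wrist9.png

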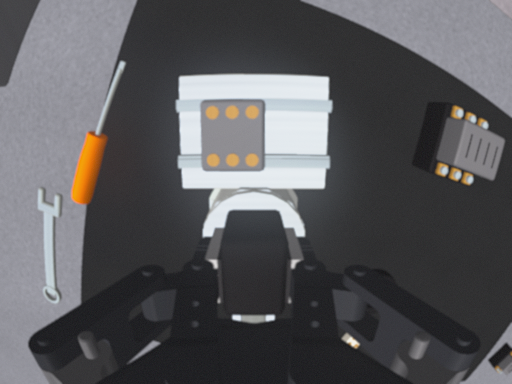

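Request:
send_rows(
  steps=[
    [[1, -0.0005, 0, 0.0005, 0], [1, -0.0005, 0, 0.0005, 0]],
  ],
)

```text
t: 14.22
tcp_pos: [0.641, 0.1917, 0.1547]
tool_rot: [0.414, 0.573, -0.413, 0.574]
force: [-0.4, -1.2, 2.9]
finger_gap: 0.32
```

```bash
python3 - <<'E'
from h import *
s=manip.sense();print(s['t'],s['tcp_pos'],s['force'],s['ft_torque'])
E
```

```text
14.225 [0.641  0.1917 0.1547] [-0.35   -1.2143  2.8991] [-0.1241  0.3896 -0.0037]
```

Request:
send_rows(
  steps=[
    [[0.4, 0, 0, 0.0003, 0], [0.4, 0, 0, 0.0003, 0], [0.3, 0, 0, 0.0003, 0], [0.3, 0, 0, 0.0003, 0]],
  ],
)

```text
t: 14.72
tcp_pos: [0.6403, 0.1916, 0.1545]
tool_rot: [0.413, 0.574, -0.413, 0.574]
force: [-0.3, 0.3, -0.1]
finger_gap: 0.701
```

```bash
python3 - <<'E'
from h import *
s=manip.sense();print(s['t'],s['tcp_pos'],s['force'],s['ft_torque'],s['finger_gap'])
im=manip.snapshot('side');np.save('pics/side10.npy',im);save('side10',cv2.resize(im[140:300,170:330],None,fx=4.5,fy=3.7,interpolation=cv2.INTER_CUBIC))
im=manip.snapshot('wrist');save('wrist10',im);np.save('pics/wrist10.npy',im)
d=np.abs(im.astype(int)-np.load('pics/wrist9.npy')).sum(2);print(d[70:190,170:340].mean())
E
```

```text
14.725 [0.6403 0.1916 0.1545] [-0.2543  0.3274 -0.0713] [ 0.0162 -0.0118  0.0596] 0.7011861814013909
22.59308823529412
```

View pics/side10.png

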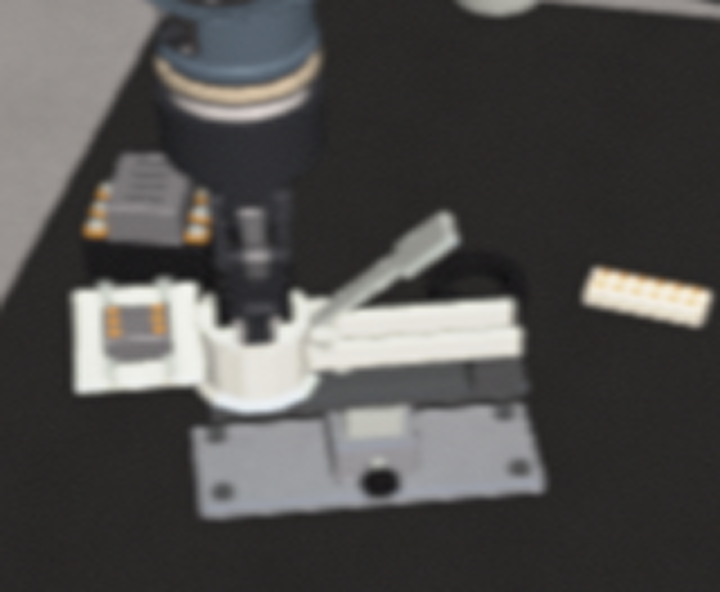

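View pics/wrist10.png

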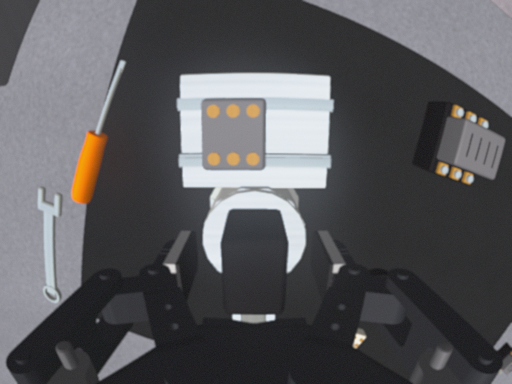

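Request:
send_rows(
  steps=[
    [[0, 0, 0, 0.002, 0], [0, 0, 0, 0.01, 0], [0, 0, 0, 0.03, 0], [0, 0, 0, 0.06, 0], [0, 0, 0, 0.09, 0], [0, 0, 0, 0.11, 0], [0, 0, 0, 0.115, 0], [0, 0, 0, 0.115, 0]],
  ],
)

```text
t: 15.82
tcp_pos: [0.6402, 0.1916, 0.2697]
tool_rot: [0.414, 0.574, -0.413, 0.574]
force: [0.0, -0.6, -0.2]
finger_gap: 0.996
```

Request:
send_rows(
  steps=[
    [[1, -0.012, -0.004, 0, 0], [1, -0.036, -0.012, 0, 0], [1, -0.06, -0.02, 0, 0], [1, -0.067, -0.022, 0, 0], [1, -0.067, -0.022, 0, 0], [1, -0.067, -0.022, 0, 0], [1, -0.067, -0.022, 0, 0]],
  ],
)

```text
t: 16.7
tcp_pos: [0.574, 0.1697, 0.2695]
tool_rot: [0.414, 0.574, -0.413, 0.574]
force: [0.3, 0.9, 0.8]
finger_gap: 0.003
```

```bash
python3 - <<'E'
from h import *
s=manip.sense();print(s['t'],s['tcp_pos'],s['force'],s['ft_torque'],s['finger_gap'])
np.save('pics/s11.npy',np.r_[s['tcp_pos'],s['tool_rot']])
im=manip.snapshot('wrist');save('wrist11',im);np.save('pics/wrist11.npy',im)
im=manip.snapshot('side');np.save('pics/side11.npy',im);save('side11',cv2.resize(im[140:300,170:330],None,fx=4.5,fy=3.7,interpolation=cv2.INTER_CUBIC))
E
```

```text
16.7 [0.574  0.1697 0.2695] [0.3182 0.8707 0.7881] [0.0043 0.0351 0.0519] 0.0032487582742440624
```

View pics/wrist11.png

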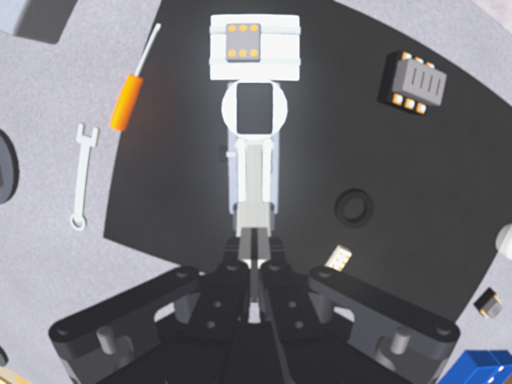

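View pics/side11.png

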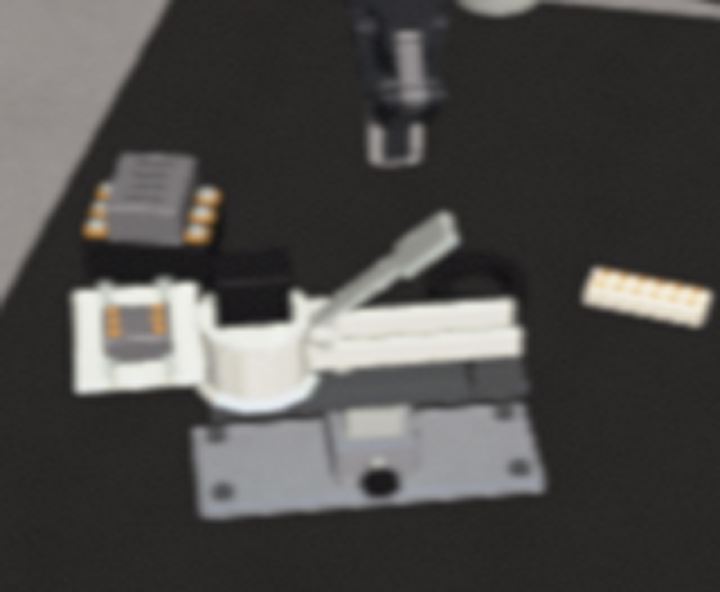

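```bash
python3 - <<'E'
from h import *
O=np.array([.6405,.1915,.125]);u=np.array([np.cos(.32),np.sin(.32),0]);v=np.array([-u[1],u[0],0])
for nm,p in (('pad c',(430,240)),('far edge',(452,220)),('near edge',(402,255)),('block top c',(255,262)),('tongue top end',(517,303))):
    o,d=ray('side',(p[0]+.5)/4.5-.5+170,(p[1]+.5)/3.7-.5+140)
    t=-((o-O)@v)/(d@v);q=o+t*d;print(nm,(q-O)@u*1e3,(q-O)[2]*1e3)
for j in (0,.1,.2,.4,.6,.87):
    a=.87-j;x=-34-82*np.cos(a)+7*np.sin(a);z=10+82*np.sin(a)+7*np.cos(a)
    print(j,x,z)
s=np.load('pics/s11.npy');print('tcp in holder',(s[:3]-O)@u*1e3,(s[:3]-O)@v*1e3,s[2]-O[2])
E
```

```text
pad c -89.68404151186014 73.14924585802373
far edge -100.17060228376808 88.17336217792283
near edge -75.97660142739481 62.39024558618744
block top c -3.5261210575212805 65.14533574746228
tongue top end -135.7230052439481 14.192460716703215
0 -81.52547431450158 77.18875866677142
0.1 -87.99572823770585 72.10846425471985
0.2 -93.92647469297373 66.40760259816383
0.4 -103.9383956343635 53.377653418450905
0.6 -111.1620934451812 38.61837408304539
0.87 -116.0 17.0
tcp in holder -69.94684487781046 0.25048201502686324 0.14445700305591935
```

Request:
send_rows(
  steps=[
    [[1, -0.003, -0.001, -0.01, 0], [1, -0.0055, -0.0018, -0.03, 0], [1, -0.0055, -0.0018, -0.05, 0], [1, -0.0055, -0.0018, -0.06, 0], [1, -0.0055, -0.0018, -0.064, 0], [1, -0.0055, -0.0018, -0.066, 0], [1, -0.0055, -0.0018, -0.068, 0], [1, -0.0055, -0.0018, -0.07, 0]],
  ],
)

```text
t: 17.8
tcp_pos: [0.5686, 0.1679, 0.2004]
tool_rot: [0.414, 0.573, -0.413, 0.574]
force: [0.6, -0.3, 4.1]
finger_gap: -0.001
```

```bash
python3 - <<'E'
from h import *
s=manip.sense();print(s['t'],s['tcp_pos'],s['force'],s['ft_torque'],s['finger_gap'])
im=manip.snapshot('side');np.save('pics/side12.npy',im);save('side12',cv2.resize(im[140:300,170:330],None,fx=4.5,fy=3.7,interpolation=cv2.INTER_CUBIC))
# path table, world, TCP for corner at pad centre
O=np.array([.6405,.1915,.125]);u=np.array([np.cos(.32),np.sin(.32),0])
for j in np.r_[.05:.87:.1,.87]:
    a=.87-j;x=-34-82*np.cos(a)+7*np.sin(a)+11;z=10+82*np.sin(a)+7*np.cos(a)
    print(round(j,2),(O+x*1e-3*u+[0,0,z*1e-3]).round(4))
E
```

```text
17.8 [0.5686 0.1679 0.2004] [ 0.5902 -0.3091  4.1454] [ 0.0558 -0.0744 -0.0202] -0.0013483565042935234
0.05 [0.5704 0.1683 0.1997]
0.15 [0.5645 0.1663 0.1943]
0.25 [0.5592 0.1646 0.1883]
0.35 [0.5544 0.163  0.1818]
0.45 [0.5503 0.1616 0.1748]
0.55 [0.5469 0.1605 0.1674]
0.65 [0.5442 0.1596 0.1597]
0.75 [0.5422 0.1589 0.1518]
0.85 [0.541  0.1585 0.1436]
0.87 [0.5408 0.1585 0.142 ]
```

View pics/side12.png

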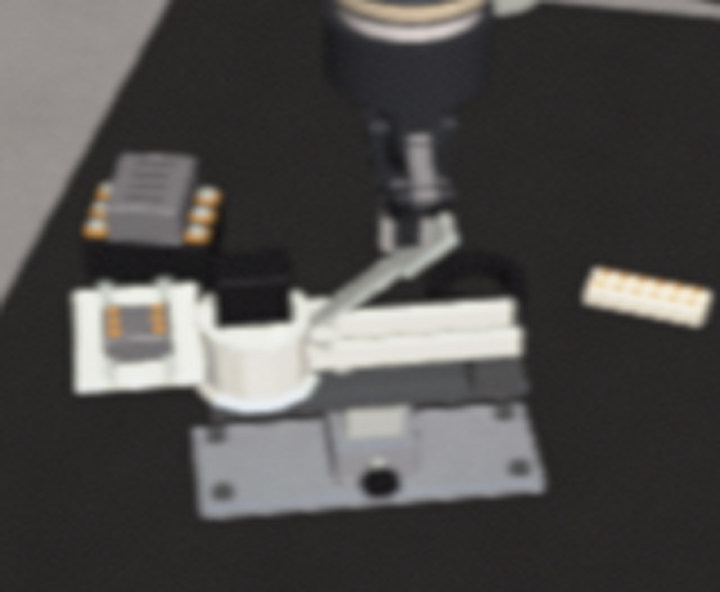

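Request:
send_rows(
  steps=[
    [[1, -0.002, -0.0005, -0.0025, 0], [1, -0.0035, -0.001, -0.005, 0], [1, -0.0055, -0.002, -0.0075, 0], [1, -0.0075, -0.0025, -0.01, 0], [1, -0.0095, -0.003, -0.0125, 0], [1, -0.0115, -0.004, -0.015, 0], [1, -0.013, -0.0045, -0.0175, 0], [1, -0.015, -0.005, -0.0195, 0]],
  ],
)

```text
t: 18.85
tcp_pos: [0.5542, 0.1631, 0.1818]
tool_rot: [0.415, 0.573, -0.412, 0.575]
force: [1.3, 0.3, 6.3]
finger_gap: -0.001
```

Request:
send_rows(
  steps=[
    [[1, -0.0015, -0.0005, -0.0025, 0], [1, -0.003, -0.001, -0.005, 0], [1, -0.004, -0.0015, -0.0075, 0], [1, -0.005, -0.002, -0.01, 0], [1, -0.006, -0.002, -0.0125, 0], [1, -0.0075, -0.0025, -0.015, 0], [1, -0.0085, -0.003, -0.0175, 0], [1, -0.009, -0.003, -0.02, 0]],
  ],
)

```text
t: 19.85
tcp_pos: [0.5439, 0.1598, 0.1613]
tool_rot: [0.414, 0.573, -0.413, 0.574]
force: [-1.7, -0.3, 6.8]
finger_gap: 0.005
```

```bash
python3 - <<'E'
from h import *
s=manip.sense();print(s['t'],s['tcp_pos'],s['force'],s['ft_torque'],s['finger_gap'])
im=manip.snapshot('side');save('side13',cv2.resize(im[140:300,170:330],None,fx=4.5,fy=3.7,interpolation=cv2.INTER_CUBIC))
E
```

```text
19.85 [0.5439 0.1598 0.1613] [-1.7269 -0.3167  6.7999] [-0.1191  0.2975 -0.0165] 0.005335534539371964
```

View pics/side13.png

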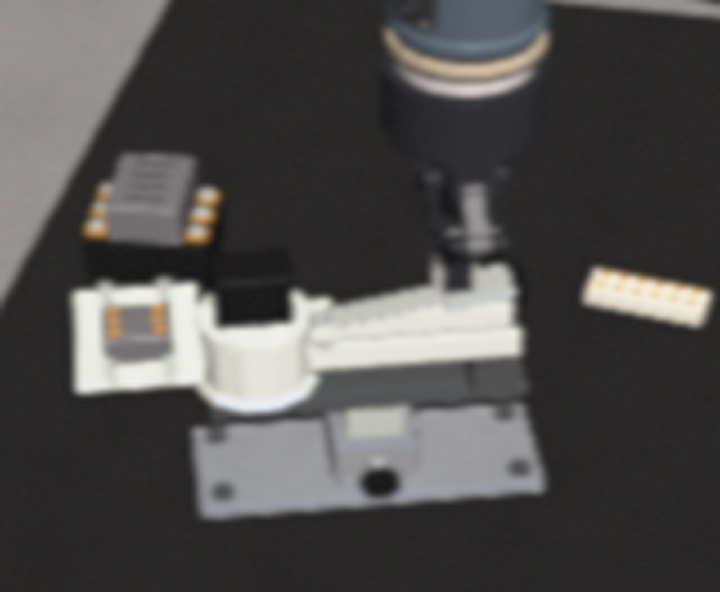

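Request:
send_rows(
  steps=[
    [[1, -0.0005, 0, -0.0025, 0], [1, -0.001, -0.0005, -0.005, 0], [1, -0.0015, -0.0005, -0.0075, 0], [1, -0.002, -0.0005, -0.01, 0], [1, -0.002, -0.001, -0.012, 0], [1, -0.0025, -0.001, -0.014, 0]],
  ],
)

```text
t: 20.65
tcp_pos: [0.5405, 0.1587, 0.1468]
tool_rot: [0.413, 0.574, -0.414, 0.573]
force: [-2.4, -0.3, 6.6]
finger_gap: -0.002
```

Request:
send_rows(
  steps=[
    [[1, 0, 0, -0.0015, 0], [1, 0, 0, -0.003, 0]],
  ],
)

```text
t: 20.9
tcp_pos: [0.5401, 0.1586, 0.1437]
tool_rot: [0.413, 0.574, -0.414, 0.573]
force: [-3.3, -0.6, 6.0]
finger_gap: -0.002
```

Request:
send_rows(
  steps=[
    [[1, 0, 0, -0.001, 0]],
  ],
)

```text
t: 21.02
tcp_pos: [0.54, 0.1585, 0.1427]
tool_rot: [0.413, 0.574, -0.414, 0.573]
force: [-2.6, -1.3, 6.0]
finger_gap: 0.007
```

Request:
send_rows(
  steps=[
    [[1, 0, 0, -0.001, 0]],
  ],
)

```text
t: 21.15
tcp_pos: [0.54, 0.1585, 0.1421]
tool_rot: [0.413, 0.574, -0.414, 0.573]
force: [-5.5, -1.0, 13.4]
finger_gap: 0.001
```

Request:
send_rows(
  steps=[
    [[1, 0, 0, -0.0007, 0]],
  ],
)

```text
t: 21.28
tcp_pos: [0.54, 0.1585, 0.1421]
tool_rot: [0.413, 0.574, -0.414, 0.573]
force: [-6.3, -1.1, 16.3]
finger_gap: 0.001
```

Request:
send_rows(
  steps=[
    [[1, 0, 0, 0.001, 0], [1, 0, 0, 0.004, 0], [1, 0, 0, 0.015, 0], [1, 0, 0, 0.04, 0], [1, 0, 0, 0.075, 0], [1, 0, 0, 0.11, 0], [1, 0, 0, 0.13, 0], [1, 0, 0, 0.13, 0]],
  ],
)

```text
t: 22.28
tcp_pos: [0.5426, 0.159, 0.2726]
tool_rot: [0.415, 0.572, -0.412, 0.575]
force: [0.7, 0.7, 0.1]
finger_gap: 0.0
```

Request:
send_rows(
  steps=[
    [[1, -0.03, -0.01, 0.03, 0], [1, -0.06, -0.02, 0.04, 0], [1, -0.06, -0.02, 0.04, 0], [1, -0.06, -0.02, 0.04, 0]],
  ],
)

```text
t: 22.78
tcp_pos: [0.4816, 0.1389, 0.3097]
tool_rot: [0.413, 0.574, -0.414, 0.573]
force: [-0.3, -0.1, -0.6]
finger_gap: -0.002
```

```bash
python3 - <<'E'
from h import *
s=manip.sense();print(s['t'],s['tcp_pos'],s['force'],s['ft_torque'],s['finger_gap'])
im=manip.snapshot('side');np.save('pics/side14.npy',im);save('side14',cv2.resize(im[140:300,170:330],None,fx=4.5,fy=3.7,interpolation=cv2.INTER_CUBIC))
im=manip.snapshot('wrist');save('wrist14',im)
im=manip.snapshot('top');save('top14',im)
E
```

```text
22.775 [0.4816 0.1389 0.3097] [-0.2643 -0.1405 -0.6114] [0.0118 0.0066 0.0193] -0.001966998033807398
```

View pics/side14.png

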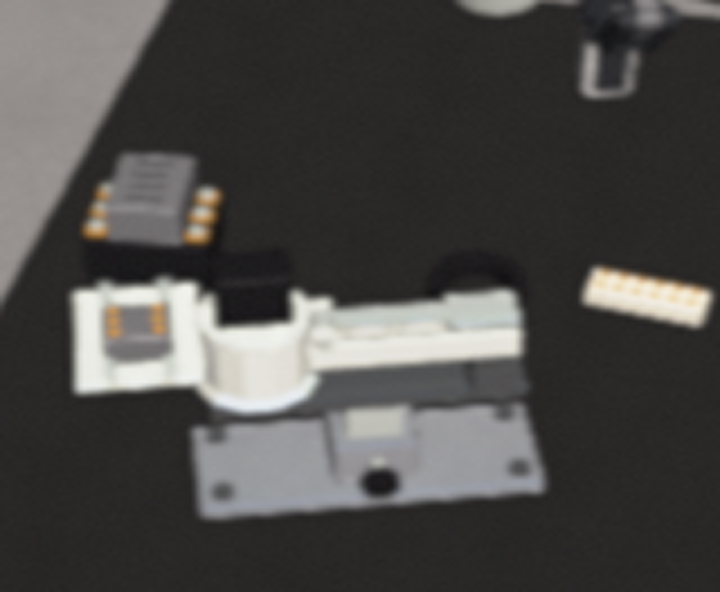

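View pics/wrist14.png

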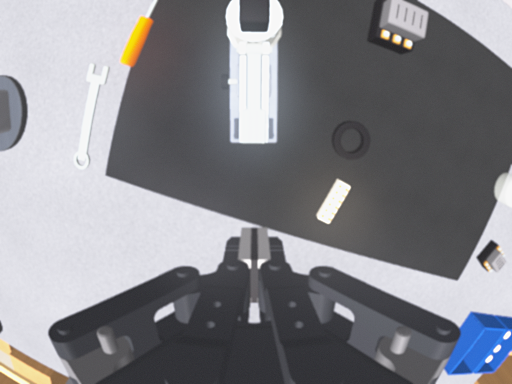

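View pics/top14.png

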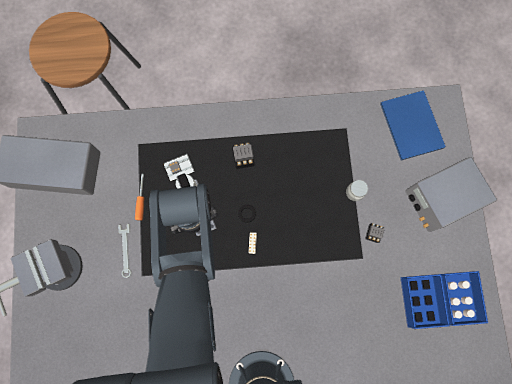

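```bash
python3 -c "
from station import manip
print(manip.sign_off())"
```

```text
the job is handed in; nothing more can be done
None
```

The holder is mounted on the ball stand with its latch fully down. I handed the job in at about 23 s of the 64 s allowed.

- **Seating:** I gripped the block at 90 N and lowered the holder the last millimetres at about 8 mm/s. It met the stand at a pillar height of about 27 mm, close to the 27–29 mm the cameras gave. Contact peaked at about 11.5 N, and the side torque showed both ball and tail carrying load.
- **Release:** I opened the gripper only once the holder rested on the stand. The side view looked the same before and after, so it did not visibly drop or tilt.
- **Latch:** I pressed the pad down with shut fingers, needing 6–7 N. It reached its hard stop at 0.142 m, the height calculated for fully down, and peaked at about 16 N. I then backed away.
- **Last checks:** The lever lies flat along the tongue and stays there, and the tail sits in the cradle. The bystander objects look unmoved, and nothing touches the robot.

Two measurements disagreed slightly. The top and side cameras placed the ball about 1.5 mm away from the two wrist-camera views, so I used the wrist views. Single-view estimates of the stand's angle ranged from 0.29 to 0.36 rad; I used the combined value of 0.32, and the holder seated without side load worth noting (under 3 N).

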